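Rattle-check two emptied probe cases

ROBOT

A 7-joint arm with a two-finger parallel gripper is mounted at the origin on the work surface. World frame = base frame: x ahead of the robot, y to its left, z up, the work surface at z = 0. Lengths are in m, angles in degrees, forces in N, time in s.
With the tool pointing down it reaches from about 0.4 to 0.85 m from the base axis. Payload 6.9 kg.
Tool frame: the origin (TCP) lies at the very end of the fingers, on their centre line; the grasp point (between the pads) lies 19 mm behind it (manip.tcp_to_grasp is the distance from the TCP to the grasp point, in m); z points along the fingers, x is the direction in which the jaws open and shut, and the axes are right-handed (so a half turn about z gives the same grasp; the last joint's range is limited). The gripper opens to 85 mm and grips with 20 to 120 N. Pads are 22 mm wide; open, the fingers measure 114 mm over their backs; the gripper's body (76 mm by 85 mm) begins 54 mm behind the grasp point. The pads swing forward as they close: fully open they stand 13 mm farther back than shut.
Start: joints at [77.664, 29.078, -13.613, 85.955, 7.202, 65.827, -8.869], TCP at [0.197, -0.593, 0.231] pointing down, gripper open.
Joint ranges: [-176.47, 176.47], [-13.61, 117.27], [-81.72, 77.17], [0.22, 143.17], [-87.28, 267.28], [10, 112.55], [-165.47, 165.47]. Speed limits (degrees/s): [136.94, 136.94, 180, 180, 180, 180, 180].

INTERFACE

Orientations are given as [roll, pitch, yaw] about the fixed x, y, z axes, in that order (R = Rz(yaw) Ry(pitch) Rx(roll)).
In Python, from cell import state, cams, workorder, manip gives the robot as it stands.
- The arm moves only by the shell command python3 -m jog 'ROWS' [FORCE]. ROWS is JSON, a list of rows, each an object with "angular": the turn, a rotation vector about the tool's x, y, z in degrees, a list of three; "linear": the shift along the tool's x, y, z in m, a list of three; "claw": the opening, from -1 (shut) to 1 (fully open). A call has 1 to 10 rows; each row is the pose to reach, as a shift and turn from the pose measured when the call began, along the tool's axes at that moment; what a row does not reach only later rows make up. A row lasts 1/10 s, in which the tool goes at most 50 mm and 8.59 degrees, less where a joint would pass 70% of its speed; a pose out of reach is approached as far as the arm can. A call with a gripper value outside its range is refused whole. The fingers move at their own pace and stop on an object; FORCE is the grip in N (left out, the last holds). Time passes only in rows, so rows that repeat a pose let the fingers close. It gives the time, the measured TCP pose, the force and the opening at its end, in the units of the state.
- state(): the state, without advancing time (a new reading comes with each control period).
- cams.read_camera(name): name is "scene" or "top" or "wrist"; returns the picture (384x512x3 uint8, red, green, blue); there is no depth.
- cams.camera_info(name): a dict with "K" (3x3 intrinsics, pixels), "rvec" (rotation vector, rad) and "tvec" (3), from world to camera coordinates, as OpenCV has them; the wrist camera has in their place "hand_eye" (4x4, takes a point from camera to tool coordinates, whose origin is the TCP and whose axes are the tool frame's). Camera axes: x right, y down, z forward; pixel columns grow to the right and rows downward; lengths in m; the calibration is good to about 2 mm. A picture is of the moment at which its call begins: read the wrist's pose just before it. camera_info takes no time and is no camera call.
- workorder.job_done(): hands the job in, once; it reports no verdict.
The state is a dict: "t": time; "joints": joint angles; "joint_vel": joint speeds; "effort": joint torques, N m; "eef_pos": TCP position; "eef_rot": TCP orientation; "force": force on the tool from outside, world axes, zero at the start; "ft_torque": the same for the moment, N m; "grip_width": opening from 0.0 (shut) to 1.0 (fully open).
Only numpy, scipy, OpenCV 4.12 (cv2) and the standard library are available. Lean on these libraries where they do the work, as an engineer would, in place of code of your own. Each camera call takes 0.05 s, during which the arm holds its last target.

TASK

These two closed probe cases should be empty, but a loose steel ball may still be in either, both or neither. First the blue-lidded and then the orange-lidded one: lift it well clear of the table, tip it steeply end to end, one way and then the other, and feel by its weight or rattle whether anything is left inside, then set it down flat, without dropping it, in the green tray if it is empty or in the red tray if something is inside, and let go before you take the next. The two cases must not be stacked; leave everything else on the table where it is.

Things in the scene. Friction and masses are not known exactly. Their poses are not given: they have to be found in the camera images.
- case_blue: closed probe case, grey with its lid blue, 110 x 46 x 42 mm, rigid; origin at the centre of its underside, x along its length, y across its width, z up. Grip it across its width. Empty it weighs about 110 g (99 to 121 g); it may hide one loose 134 g steel ball, 32 mm across, that rolls end to end when tipped and cannot come out. Nothing outside shows it; each case must be felt for itself.
- case_orange: closed probe case, grey with its lid orange, 110 x 46 x 42 mm, rigid; origin at the centre of its underside, x along its length, y across its width, z up. Grip it across its width. Empty it weighs about 110 g (99 to 121 g); it may hide one loose 134 g steel ball, 32 mm across, that rolls end to end when tipped and cannot come out. Nothing outside shows it; each case must be felt for itself.
- tray_green: green low open tray fixed to the table, for empty cases; 206 x 156 mm outside, walls and floor 3 mm thick, rim 12 mm above the table. Origin: centre of its underside; x along its 206 mm length, y along its width. It takes two cases side by side, each lying across it (length along the tray's y, centres 50 mm either side of the tray's centre).
- tray_red: red low open tray fixed to the table, for cases with something left inside; 206 x 156 mm outside, walls and floor 3 mm thick, rim 12 mm above the table. Origin: centre of its underside; x along its 206 mm length, y along its width. It takes two cases side by side, each lying across it (length along the tray's y, centres 50 mm either side of the tray's centre).
- meter: bystander, leave alone: black handheld meter 130 x 66 x 26 mm; origin at the centre of its underside
- canister: bystander, leave alone: aluminium can, 56 mm diameter, 75 mm tall; origin at the centre of its underside
- mug: bystander, leave alone: white mug, 76 mm diameter, 88 mm tall; origin at the centre of its underside
- flange: bystander, leave alone: black flange ring, 90 mm outer diameter, 16 mm high; origin at the centre of its underside
- bottle: bystander, leave alone: white plastic bottle, 48 mm diameter, 110 mm tall; origin at the centre of its underside
- notebook: bystander, leave alone: blue notebook 150 x 105 x 14 mm; origin at the centre of its underside
Things that resemble listed ones, but are neither listed nor needed, are in the scene too. Leave any yellow look-alike of the case_orange alone.

How it is judged (in metres and radians):
On the way, in this order (a step that is already met when the one before it is completed fails the run):
1. the blue case is tipped endways in the air, one end higher by more than 20 degrees, its underside at least 70 mm up (height (world z) of case_blue above 0.07 m and (angle between case_blue's own x axis and vertical below 1.22 rad or angle between case_blue's own x axis and vertical above 1.92 rad)), for 0.05 s.
2. still in the air, the blue case's length comes back through level (height (world z) of case_blue above 0.07 m and angle between case_blue's own x axis and vertical between 1.42 and 1.72 rad), for 0.03 s.
3. the blue case is tipped endways in the air once more (all of step 1), for 0.05 s.
4. the blue case lies flat in one of the two trays, let go (((x of case_blue in the frame of tray_green between -0.085 and 0.085 m and y of case_blue in the frame of tray_green between -0.06 and 0.06 m and z of case_blue in the frame of tray_green between -0.002 and 0.007 m and angle between case_blue's own z axis and vertical below 0.05 rad and contact force between case_blue and the fingers below 0.05 N) or (x of case_blue in the frame of tray_red between -0.085 and 0.085 m and y of case_blue in the frame of tray_red between -0.06 and 0.06 m and z of case_blue in the frame of tray_red between -0.002 and 0.007 m and angle between case_blue's own z axis and vertical below 0.05 rad and contact force between case_blue and the fingers below 0.05 N))), for 0.2 s.
5. the orange case is tipped endways in the air, one end higher by more than 20 degrees, its underside at least 70 mm up (height (world z) of case_orange above 0.07 m and (angle between case_orange's own x axis and vertical below 1.22 rad or angle between case_orange's own x axis and vertical above 1.92 rad)), for 0.05 s.
6. still in the air, the orange case's length comes back through level (height (world z) of case_orange above 0.07 m and angle between case_orange's own x axis and vertical between 1.42 and 1.72 rad), for 0.03 s.
7. the orange case is tipped endways in the air once more (all of step 5), for 0.05 s.
8. the orange case lies flat in one of the two trays, let go (((x of case_orange in the frame of tray_green between -0.085 and 0.085 m and y of case_orange in the frame of tray_green between -0.06 and 0.06 m and z of case_orange in the frame of tray_green between -0.002 and 0.007 m and angle between case_orange's own z axis and vertical below 0.05 rad and contact force between case_orange and the fingers below 0.05 N) or (x of case_orange in the frame of tray_red between -0.085 and 0.085 m and y of case_orange in the frame of tray_red between -0.06 and 0.06 m and z of case_orange in the frame of tray_red between -0.002 and 0.007 m and angle between case_orange's own z axis and vertical below 0.05 rad and contact force between case_orange and the fingers below 0.05 N))), for 0.2 s.
At the end, for the whole second after the job is handed in: Each case lies flat (within 3 degrees) on a tray's floor, inside the rim, released and still: a case with nothing inside in the green tray, a case with the ball inside in the red tray (judged by the weight with which it rests there: under or over 1.7 N) ((((x of case_blue in the frame of tray_green between -0.085 and 0.085 m and y of case_blue in the frame of tray_green between -0.06 and 0.06 m and z of case_blue in the frame of tray_green between -0.002 and 0.007 m and angle between case_blue's own z axis and vertical below 0.05 rad and contact force between case_blue and the fingers below 0.05 N) and contact force between case_blue and tray_green between 0.6 and 1.7 N) or ((x of case_blue in the frame of tray_red between -0.085 and 0.085 m and y of case_blue in the frame of tray_red between -0.06 and 0.06 m and z of case_blue in the frame of tray_red between -0.002 and 0.007 m and angle between case_blue's own z axis and vertical below 0.05 rad and contact force between case_blue and the fingers below 0.05 N) and contact force between case_blue and tray_red above 1.7 N)) and linear speed of each of case_blue, case_orange below 0.03 m/s and (((x of case_orange in the frame of tray_green between -0.085 and 0.085 m and y of case_orange in the frame of tray_green between -0.06 and 0.06 m and z of case_orange in the frame of tray_green between -0.002 and 0.007 m and angle between case_orange's own z axis and vertical below 0.05 rad and contact force between case_orange and the fingers below 0.05 N) and contact force between case_orange and tray_green between 0.6 and 1.7 N) or ((x of case_orange in the frame of tray_red between -0.085 and 0.085 m and y of case_orange in the frame of tray_red between -0.06 and 0.06 m and z of case_orange in the frame of tray_red between -0.002 and 0.007 m and angle between case_orange's own z axis and vertical below 0.05 rad and contact force between case_orange and the fingers below 0.05 N) and contact force between case_orange and tray_red above 1.7 N))); the robot touches nothing.
It fails at once if the blue case is dropped or thrown (moving faster than 0.4 m/s with no finger on it) (linear speed of case_blue above 0.4 m/s and contact force between case_blue and the fingers below 0.05 N).
It fails at once if the orange case is dropped or thrown (moving faster than 0.4 m/s with no finger on it) (linear speed of case_orange above 0.4 m/s and contact force between case_orange and the fingers below 0.05 N).
It fails at once if any other loose thing on the table (meter, can, mug, flange ring, bottle, notebook) is knocked more than 30 mm out of place (distance of any of meter, canister, mug, flange, bottle, notebook from where it was at the start of the episode above 0.03 m).
It also fails if it takes over 67 s, if anything falls off the work surface, if the arm or the gripper's body presses on something with over 40 N, if the wrist force passes 120 N, or if a joint passes its speed limit or range.

## Working session

There is one attempt and no reset: what is moved stays moved. The work goes in short steps, Python scripts to look and compute and a shell command to move; the robot and the scene stay as the last step left them, time stands still between calls to the robot, and variables do not carry over. Pictures are saved under pics/ and viewed, and the job is handed in when it is done.

```bash
ls; mkdir -p pics
python3 - <<'E'
from cell import state, cams, workorder, manip
import cv2
print(state(), manip.tcp_to_grasp)
for n in ("scene","top"):
    im=cams.read_camera(n); cv2.imwrite(f"pics/{n}0.png",im[:,:,::-1])
for n in ("scene","top","wrist"): print(n,cams.camera_info(n))
E
```

```text
pics
{'t': 0.0, 'joints': array([ 77.66418303,  29.12584351, -13.60972462,  86.0073726 ,
         7.20218545,  65.82849829,  -8.86861942]), 'joint_vel': array([ 0.1234622 ,  0.02570766,  0.08814909, -0.06784242,  0.01736614,
       -0.04988477, -0.03178705]), 'effort': array([ 5.28013516e-04, -6.20586133e+01, -2.18593620e+00, -2.49646425e+01,
        1.28707319e-02,  1.20533758e-02,  2.67709417e-06]), 'eef_pos': array([ 0.19685041, -0.59266261,  0.23043477]), 'eef_rot': array([ 1.79998179e+02,  1.02814760e-01, -7.16173285e+01]), 'force': array([-0.40662512,  0.13151088,  0.10219112]), 'ft_torque': array([-0.02316292,  0.0169024 ,  0.01496381]), 'grip_width': 0.9983020437041729} 0.0187
scene {'K': array([[360.51568321,   0.        , 248.61220265],
       [  0.        , 360.51568321, 188.22599671],
       [  0.        ,   0.        ,   1.        ]]), 'rvec': array([ 1.21020478,  2.21251538, -1.06685524]), 'tvec': array([ 0.33153487, -0.25788097,  1.63219473])}
top {'K': array([[389.77273131,   0.        , 254.63199307],
       [  0.        , 389.77273131, 188.89237013],
       [  0.        ,   0.        ,   1.        ]]), 'rvec': array([ 2.08243114, -2.13835313,  0.22481987]), 'tvec': array([-0.02776056,  0.57308364,  1.21805519])}
wrist {'K': array([[284.37962165,   0.        , 250.70008387],
       [  0.        , 284.37962165, 193.41911535],
       [  0.        ,   0.        ,   1.        ]]), 'hand_eye': array([[ 9.99999843e-01, -5.05675087e-04,  2.41034636e-04,
        -4.40007181e-04],
       [ 4.03600140e-04,  9.48761690e-01,  3.15992235e-01,
        -8.19534514e-02],
       [-3.88473829e-04, -3.15992088e-01,  9.48761745e-01,
        -1.42932476e-01],
       [ 0.00000000e+00,  0.00000000e+00,  0.00000000e+00,
         1.00000000e+00]])}
```

View pics/scene0.png

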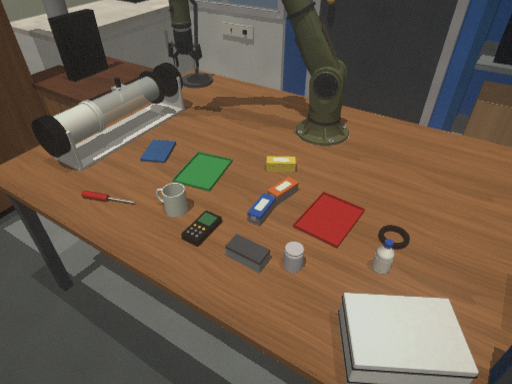

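View pics/top0.png

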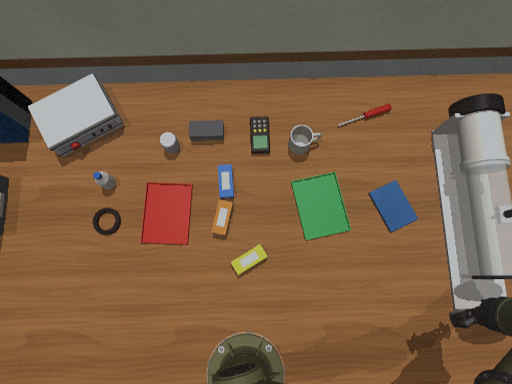

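The top view shows the blue case at about (226,181), the orange at (222,217), the yellow look-alike at (249,260), the red tray at (167,213) and the green tray at (321,206). The meter, can, mug and others lie above and around them. Next I measure them.

```bash
cat > h.py <<'E'
import cv2, numpy as np
from scipy.spatial.transform import Rotation as R
from cell import state, cams, workorder, manip
def ray(name,uv,pose=None):
    i=cams.camera_info(name); d=np.linalg.inv(i["K"])@np.array([uv[0],uv[1],1.])
    if name=="wrist":
        p,r=pose; T=i["hand_eye"]; Rt=R.from_euler("xyz",r,degrees=True).as_matrix()
        return p+Rt@T[:3,3], Rt@T[:3,:3]@d
    M=cv2.Rodrigues(i["rvec"])[0]; return -M.T@i["tvec"], M.T@d
def plane(name,uv,z,pose=None):
    o,d=ray(name,uv,pose); return o+d*(z-o[2])/d[2]
HS={"blue":((105,130,80),(125,255,255)),"orange":((6,150,120),(16,255,255)),"green":((55,120,50),(80,255,255)),"red":((0,150,70),(4,255,255)),"yellow":((22,150,100),(32,255,255))}
def blobs(im,c,amin=100):
    m=cv2.inRange(cv2.cvtColor(im,cv2.COLOR_RGB2HSV),*map(np.array,HS[c]))
    cs,_=cv2.findContours(m,cv2.RETR_EXTERNAL,cv2.CHAIN_APPROX_NONE)
    return [k for k in cs if cv2.contourArea(k)>amin]
def rect(name,cnt,z,pose=None):
    h=cv2.convexHull(cnt)[:,0].astype(float)
    P=np.array([plane(name,u,z,pose)[:2] for u in h])
    (c,s,a)=cv2.minAreaRect((P*1000).astype(np.float32))
    if s[0]<s[1]: s=s[::-1]; a+=90
    return np.array(c)/1000,np.array(s),((a+90)%180)-90
E
python3 - <<'E'
from h import *
im=cv2.imread("pics/top0.png")[:,:,::-1].copy()
for c,z in (("blue",.042),("orange",.042),("yellow",.042),("green",.012),("red",.012)):
    for k in blobs(im,c):
        print(c,cv2.boundingRect(k),*rect("top",k,z))
for n,u,z in (("can",(170,143),.075),("meter",(260,135),.026),("mug",(302,135),.088),("bottle",(103,178),.11),("greybox",(207,131),.03),("flange",(107,221),.016)): print(n,plane("top",u,z))
E
```

```text
blue (370, 181, 47, 51) [ 0.50820047 -0.49831195] [143.06072998 101.26522064] 24.250532150268555
blue (218, 165, 16, 33) [0.60658411 0.05457314] [109.18392944  45.49665833] 3.1610286235809326
orange (110, 338, 55, 45) [0.03136028 0.31719861] [162.14710999 126.66314697] -69.9604434967041
orange (0, 329, 65, 49) [0.08582802 0.65027429] [196.74786377 120.80278778] -83.09192848205566
orange (329, 322, 33, 27) [ 0.10870578 -0.31074191] [99.23246002 75.83644867] 88.50299072265625
orange (100, 297, 61, 21) [0.20392014 0.35642767] [187.64393616  52.06733704] -85.34861707687378
orange (115, 204, 28, 36) [0.48181918 0.36643787] [125.84696198  81.60458374] 13.243338584899902
orange (210, 199, 22, 36) [0.4832348  0.07097606] [119.67292023  52.46445847] -13.661033630371094
orange (17, 184, 46, 42) [0.54350671 0.66239478] [145.11206055 133.44236755] 84.68705749511719
yellow (231, 244, 37, 31) [ 0.34707498 -0.01775855] [113.49180603  50.55066299] -59.9743595123291
green (292, 173, 59, 67) [ 0.52014148 -0.26299463] [202.58091736 154.17048645] 11.084310531616211
red (141, 183, 52, 62) [0.50899603 0.25564078] [204.72561646 157.64604187] -4.146484375
red (364, 104, 27, 14) [ 0.85573279 -0.48822754] [100.35739136  24.59904289] -72.31101417541504
can [0.73275734 0.23460199 0.075     ]
meter [ 0.77052589 -0.06675841  0.026     ]
mug [ 0.74429091 -0.20418317  0.088     ]
bottle [0.60974036 0.43720806 0.11      ]
greybox [0.78866127 0.11687709 0.03      ]
flange [0.48520493 0.45286364 0.016     ]
```

```bash
cat >> h.py <<'E'
def go(pos,yaw,tip=0,rot=None):
    """shift/turn in tool axes to tool-down pose at pos with tool yaw, then tipped about tool x"""
    s=state(); R0=R.from_euler("xyz",s["eef_rot"],degrees=True)
    R1=R.from_euler("xyz",[180,0,yaw],degrees=True)*R.from_rotvec([tip,0,0],degrees=True)
    l=R0.inv().apply(np.array(pos)-s["eef_pos"]); a=(R0.inv()*R1).as_rotvec(degrees=True)
    print("t",round(s["t"],2),"lin",l.round(4),np.linalg.norm(l).round(3),"ang",a.round(2),"w",round(s["grip_width"],3),"F",s["force"].round(2))
E
python3 - <<'E'
from h import *
go([0.57,0.06,0.25],-86.8)
E
```

```text
t 0.1 lin [-0.5018 -0.5599 -0.0186] 0.752 ang [1.000e-02 9.000e-02 1.518e+01] w 1.002 F [-0.99 -0.15 -1.05]
```

```bash
python3 -m jog '[{"angular":[0,0,15.2],"linear":[-0.502,-0.56,-0.0186],"claw":1},{"angular":[0,0,15.2],"linear":[-0.502,-0.56,-0.0186],"claw":1},{"angular":[0,0,15.2],"linear":[-0.502,-0.56,-0.0186],"claw":1},{"angular":[0,0,15.2],"linear":[-0.502,-0.56,-0.0186],"claw":1},{"angular":[0,0,15.2],"linear":[-0.502,-0.56,-0.0186],"claw":1},{"angular":[0,0,15.2],"linear":[-0.502,-0.56,-0.0186],"claw":1},{"angular":[0,0,15.2],"linear":[-0.502,-0.56,-0.0186],"claw":1},{"angular":[0,0,15.2],"linear":[-0.502,-0.56,-0.0186],"claw":1},{"angular":[0,0,15.2],"linear":[-0.502,-0.56,-0.0186],"claw":1},{"angular":[0,0,15.2],"linear":[-0.502,-0.56,-0.0186],"claw":1}]' 70
python3 - <<'E'
from h import *
go([0.57,0.06,0.25],-86.8)
E
```

```text
t: 1.1
eef_pos: [0.4453, -0.1571, 0.2437]
eef_rot: [180.0, 0.1, -86.8]
force: [1.8, -1.7, 0.0]
grip_width: 1.0
t 1.1 lin [-0.2099 -0.1365 -0.0061] 0.25 ang [ 0.03  0.08 -0.03] w 1.0 F [ 1.79 -1.65  0.03]
```

```bash
python3 -m jog '[{"angular":[0,0,0],"linear":[-0.21,-0.1365,-0.006],"claw":1},{"angular":[0,0,0],"linear":[-0.21,-0.1365,-0.006],"claw":1},{"angular":[0,0,0],"linear":[-0.21,-0.1365,-0.006],"claw":1},{"angular":[0,0,0],"linear":[-0.21,-0.1365,-0.006],"claw":1},{"angular":[0,0,0],"linear":[-0.21,-0.1365,-0.006],"claw":1},{"angular":[0,0,0],"linear":[-0.21,-0.1365,-0.006],"claw":1},{"angular":[0,0,0],"linear":[-0.21,-0.1365,-0.006],"claw":1},{"angular":[0,0,0],"linear":[-0.21,-0.1365,-0.006],"claw":1},{"angular":[0,0,0],"linear":[-0.21,-0.1365,-0.006],"claw":1}]'
python3 - <<'E'
from h import *
s=state(); pose=(s["eef_pos"],s["eef_rot"])
im=cams.read_camera("wrist"); cv2.imwrite("pics/w1.png",im[:,:,::-1])
for c in ("blue","orange"):
    for k in blobs(im,c,300): print(c,cv2.boundingRect(k),*rect("wrist",k,.042,pose))
print(pose,s["force"])
E
```

```text
t: 2.0
eef_pos: [0.5695, 0.058, 0.2498]
eef_rot: [179.9, 0.0, -87.0]
force: [0.5, -0.8, 0.6]
grip_width: 1.0
blue (237, 86, 40, 93) [0.61031549 0.05388828] [110.02722168  46.06349182] 2.9391489028930664
orange (390, 360, 39, 24) [ 0.2394048 -0.2237887] [63.56503296 50.44013596] -87.00643181800842
orange (73, 360, 39, 24) [0.21172134 0.30559149] [63.92122269 50.44131088] -87.00643610954285
orange (0, 0, 512, 364) [0.5064584  0.03719211] [823.04840088 500.63012695] -88.57485032081604
(array([0.56950746, 0.05804079, 0.24982112]), array([ 1.79935990e+02,  1.75265947e-02, -8.69845685e+01])) [ 0.49295349 -0.79685519  0.56270064]
```

View pics/w1.png

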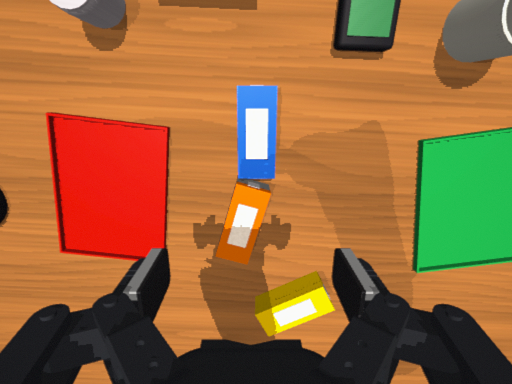

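Wrist view: blue lid at columns 237-277, rows 86-179, clear on both sides. The orange lid is near (244,222), not touching it.

```bash
cat >> h.py <<'E'
def ft(n=10):
    F=[];T=[]
    for _ in range(n):
        cams.read_camera("wrist"); s=state(); F.append(s["force"]); T.append(s["ft_torque"])
    print("t",round(s["t"],2),"rot",s["eef_rot"].round(1),"z",s["eef_pos"][2].round(3),"F",np.mean(F,0).round(3),"sd",np.std(F,0).round(2),"T",np.mean(T,0).round(4),np.std(T,0).round(3),"w",round(s["grip_width"],3))
E
python3 - <<'E'
from h import *
ft(); go([0.6085,0.054,0.1],-87); go([0.6085,0.054,0.007],-87)
E
```

```text
t 2.55 rot [ 1.80e+02  1.00e-01 -8.68e+01] z 0.25 F [0.063 0.084 0.217] sd [0.58 0.83 0.3 ] T [-0.0013 -0.0002 -0.0186] [0.028 0.016 0.019] w 1.002
t 2.55 lin [ 0.0083 -0.0382  0.1499] 0.155 ang [0.03 0.08 0.16] w 1.002 F [-0.34 -0.61  0.54]
t 2.55 lin [ 0.0085 -0.0383  0.2429] 0.246 ang [0.03 0.08 0.16] w 1.002 F [-0.34 -0.61  0.54]
```

```bash
python3 -m jog '[{"angular":[0,0,0.15],"linear":[0.008,-0.038,0.04],"claw":1},{"angular":[0,0,0.15],"linear":[0.0083,-0.0382,0.08],"claw":1},{"angular":[0,0,0.15],"linear":[0.0083,-0.0382,0.12],"claw":1},{"angular":[0,0,0.15],"linear":[0.0083,-0.0382,0.15],"claw":1},{"angular":[0,0,0.15],"linear":[0.0083,-0.0382,0.175],"claw":1},{"angular":[0,0,0.15],"linear":[0.0083,-0.0382,0.195],"claw":1},{"angular":[0,0,0.15],"linear":[0.0083,-0.0382,0.215],"claw":1},{"angular":[0,0,0.15],"linear":[0.0083,-0.0382,0.23],"claw":1},{"angular":[0,0,0.15],"linear":[0.0083,-0.0382,0.24],"claw":1},{"angular":[0,0,0.15],"linear":[0.0083,-0.0382,0.243],"claw":1}]'
python3 - <<'E'
from h import *
go([0.6085,0.054,0.007],-87)
im=cams.read_camera("wrist"); cv2.imwrite("pics/w2.png",im[:,:,::-1])
E
```

```text
t: 3.55
eef_pos: [0.6081, 0.0541, 0.0059]
eef_rot: [179.9, 0.1, -87.0]
force: [-0.7, 0.3, 0.3]
grip_width: 1.0
t 3.55 lin [ 0.0002 -0.0004 -0.0011] 0.001 ang [0.1  0.07 0.02] w 1.0 F [-0.68  0.26  0.28]
```

View pics/w2.png

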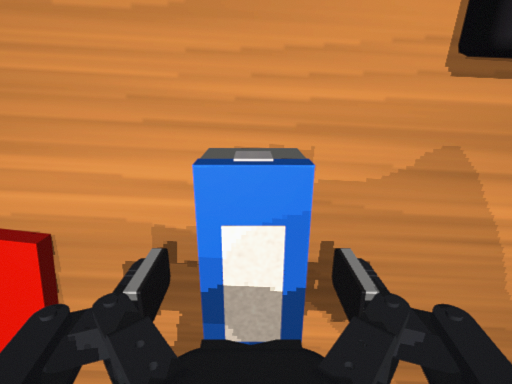

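The fingers straddle the blue case (sides at columns 195-315, pads at about 150 and 355), centred. Now I close.

```bash
python3 -m jog '[{"angular":[0,0,0],"linear":[0,0,0],"claw":0.3},{"angular":[0,0,0],"linear":[0,0,0],"claw":-0.1},{"angular":[0,0,0],"linear":[0,0,0],"claw":-0.5},{"angular":[0,0,0],"linear":[0,0,0],"claw":-0.5},{"angular":[0,0,0],"linear":[0,0,0],"claw":-0.5},{"angular":[0,0,0],"linear":[0,0,0],"claw":-0.5},{"angular":[0,0,0],"linear":[0,0,0],"claw":-0.5}]' 70
python3 - <<'E'
from h import *
go([0.6085,0.054,0.2],-87)
E
```

```text
t: 4.3
eef_pos: [0.6089, 0.0542, 0.0072]
eef_rot: [-180.0, 0.1, -87.0]
force: [-0.9, -0.6, 6.1]
grip_width: 0.53
t 4.3 lin [-0.      0.0003 -0.1928] 0.193 ang [-0.02  0.07  0.01] w 0.53 F [-0.91 -0.56  6.09]
```

```bash
python3 -m jog '[{"angular":[0,0,0],"linear":[0,0,-0.008],"claw":-0.5},{"angular":[0,0,0],"linear":[0,0,-0.025],"claw":-0.5},{"angular":[0,0,0],"linear":[0,0,-0.05],"claw":-0.5},{"angular":[0,0,0],"linear":[0,0,-0.08],"claw":-0.5},{"angular":[0,0,0],"linear":[0,0,-0.11],"claw":-0.5},{"angular":[0,0,0],"linear":[0,0,-0.14],"claw":-0.5},{"angular":[0,0,0],"linear":[0,0,-0.165],"claw":-0.5},{"angular":[0,0,0],"linear":[0,0,-0.185],"claw":-0.5},{"angular":[0,0,0],"linear":[0,0,-0.193],"claw":-0.5},{"angular":[0,0,0],"linear":[0,0,-0.193],"claw":-0.5}]'
python3 - <<'E'
from h import *
ft(2);ft(14)
im=cams.read_camera("wrist"); cv2.imwrite("pics/w3.png",im[:,:,::-1])
E
```

```text
t: 5.3
eef_pos: [0.6091, 0.054, 0.2012]
eef_rot: [-179.9, 0.1, -87.0]
force: [0.3, 0.4, -3.5]
grip_width: 0.532
t 5.4 rot [ 1.799e+02  1.000e-01 -8.700e+01] z 0.199 F [ 0.18  -0.643 -1.951] sd [0.17 0.47 0.19] T [ 0.0339  0.0221 -0.012 ] [0.032 0.023 0.019] w 0.529
t 6.1 rot [-1.8e+02  1.0e-01 -8.7e+01] z 0.2 F [-0.09  -0.066 -2.624] sd [0.35 0.52 0.42] T [-0.0032  0.001  -0.0043] [0.027 0.029 0.033] w 0.531
```

View pics/w3.png

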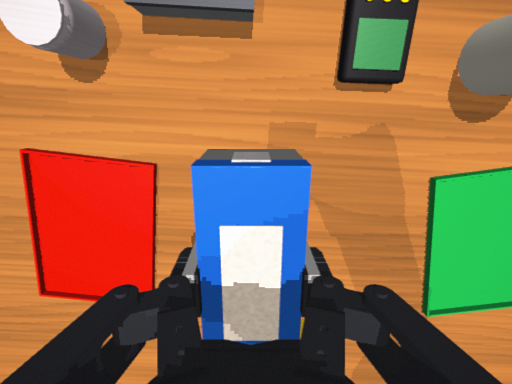

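Wrist view: blue case held square between the pads, hanging level. The weight reads about 2.7 N. Now I tip it.

```bash
python3 -m jog '[{"angular":[4,0,0],"linear":[0,0,0],"claw":-0.5},{"angular":[10,0,0],"linear":[0,0,0],"claw":-0.5},{"angular":[16,0,0],"linear":[0,0,0],"claw":-0.5},{"angular":[22,0,0],"linear":[0,0,0],"claw":-0.5},{"angular":[28,0,0],"linear":[0,0,0],"claw":-0.5},{"angular":[32,0,0],"linear":[0,0,0],"claw":-0.5},{"angular":[32,0,0],"linear":[0,0,0],"claw":-0.5},{"angular":[32,0,0],"linear":[0,0,0],"claw":-0.5},{"angular":[32,0,0],"linear":[0,0,0],"claw":-0.5}]'
python3 - <<'E'
from h import *
ft(14); im=cams.read_camera("wrist"); cv2.imwrite("pics/w4.png",im[:,:,::-1]); go([0.609,0.054,0.2],-87,-32)
E
```

```text
t: 7.05
eef_pos: [0.6108, 0.0551, 0.2014]
eef_rot: [-147.8, 0.2, -86.9]
force: [-0.9, 1.0, -1.7]
grip_width: 0.529
t 7.75 rot [-1.48e+02  1.00e-01 -8.70e+01] z 0.2 F [ 0.14   0.215 -2.556] sd [0.4 0.6 0.5] T [-0.0547  0.795  -0.0023] [0.034 0.032 0.023] w 0.525
t 7.8 lin [ 0.     -0.      0.0003] 0.0 ang [-6.402e+01  8.000e-02  2.000e-02] w 0.528 F [ 0.72  0.93 -2.07]
```

View pics/w4.png

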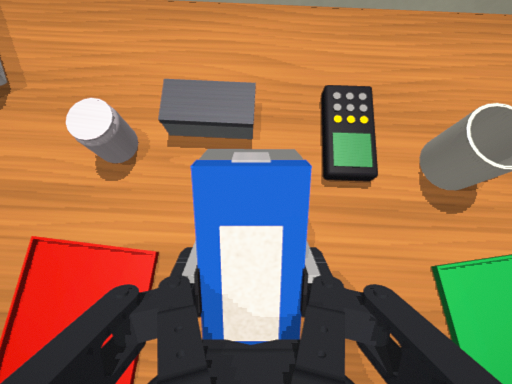

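The case is still rigid in the jaws, with no slip. Now I tip it through level to the other side.

```bash
python3 -m jog '[{"angular":[-5,0,0],"linear":[0,0,0],"claw":-0.5},{"angular":[-12,0,0],"linear":[0,0,0],"claw":-0.5},{"angular":[-19,0,0],"linear":[0,0,0],"claw":-0.5},{"angular":[-26,0,0],"linear":[0,0,0],"claw":-0.5},{"angular":[-32,0,0],"linear":[0,0,0],"claw":-0.5},{"angular":[-32,0,0],"linear":[0,0,0],"claw":-0.5},{"angular":[-38,0,0],"linear":[0,0,0],"claw":-0.5},{"angular":[-45,0,0],"linear":[0,0,0],"claw":-0.5},{"angular":[-52,0,0],"linear":[0,0,0],"claw":-0.5},{"angular":[-58,0,0],"linear":[0,0,0],"claw":-0.5}]'
python3 -m jog '[{"angular":[-6,0,0],"linear":[0,0,0],"claw":-0.5},{"angular":[-6,0,0],"linear":[0,0,0],"claw":-0.5},{"angular":[-6,0,0],"linear":[0,0,0],"claw":-0.5},{"angular":[-6,0,0],"linear":[0,0,0],"claw":-0.5}]'
python3 - <<'E'
from h import *
ft(14); im=cams.read_camera("wrist"); cv2.imwrite("pics/w5.png",im[:,:,::-1]); go([0.609,0.054,0.2],-87)
E
```

```text
t: 8.8
eef_pos: [0.6094, 0.054, 0.2002]
eef_rot: [154.0, 0.0, -87.0]
force: [13.4, 0.9, -11.3]
grip_width: 0.528
t: 9.2
eef_pos: [0.6094, 0.0543, 0.2013]
eef_rot: [148.3, 0.0, -87.0]
force: [0.4, 0.2, -1.9]
grip_width: 0.532
t 9.9 rot [148.   0. -87.] z 0.2 F [ 0.049 -0.066 -2.299] sd [0.54 0.5  0.47] T [ 0.0371 -0.786   0.0112] [0.033 0.027 0.025] w 0.53
t 9.95 lin [0.0001 0.0003 0.0003] 0.0 ang [3.2e+01 3.0e-02 1.0e-02] w 0.524 F [ 1.7  -0.59 -2.55]
```

View pics/w5.png

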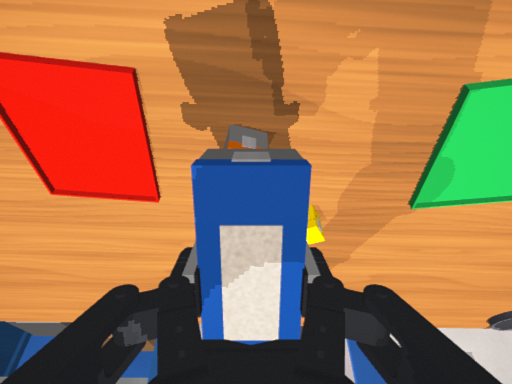

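Tipped the other way the case is still held square. Its weight read 2.3-2.6 N throughout, with a 13 N knock as it passed level, so the blue case holds the ball and goes to the red tray.

Run:
```python
from h import *
print(state()["joints"].round(1))
print(state()["eef_pos"])
for y in (-4.1,175.9): go([0.554,0.2525,0.15],y)
```

```text
[   4.    50.7  -25.9   58.2   11.9  105.9 -105.7]
[0.60939719 0.05407233 0.2000679 ]
t 9.95 lin [-0.201   0.0115  0.0664] 0.212 ang [ 26.13  23.13 -80.56] w 0.524 F [ 1.7  -0.59 -2.55]
t 9.95 lin [-0.201   0.0115  0.0664] 0.212 ang [ 23.9  -27.01  94.31] w 0.524 F [ 1.7  -0.59 -2.55]
```

```bash
python3 -m jog '[{"angular":[4,0,0],"linear":[0,0,0],"claw":-0.5},{"angular":[11,0,0],"linear":[0,0,0],"claw":-0.5},{"angular":[18,0,0],"linear":[0,0,0],"claw":-0.5},{"angular":[25,0,0],"linear":[0,0,0],"claw":-0.5},{"angular":[30,0,0],"linear":[0,0,0],"claw":-0.5},{"angular":[32,0,0],"linear":[0,0,0],"claw":-0.5},{"angular":[32,0,0],"linear":[0,0,0],"claw":-0.5}]'
python3 - <<'E'
from h import *
go([0.554,0.2525,0.12],-4.1)
E
```

```text
t: 10.65
eef_pos: [0.6081, 0.0538, 0.201]
eef_rot: [-180.0, -0.0, -87.0]
force: [0.2, 0.4, -2.9]
grip_width: 0.525
t 10.65 lin [-0.2013  0.0436  0.0809] 0.221 ang [-1.000e-02 -4.000e-02 -8.288e+01] w 0.525 F [ 0.24  0.41 -2.9 ]
```

```bash
python3 -m jog '[{"angular":[0,0,-4],"linear":[-0.008,0.002,0],"claw":-0.5},{"angular":[0,0,-11],"linear":[-0.025,0.005,0],"claw":-0.5},{"angular":[0,0,-19],"linear":[-0.045,0.01,0],"claw":-0.5},{"angular":[0,0,-27],"linear":[-0.068,0.015,0],"claw":-0.5},{"angular":[0,0,-35],"linear":[-0.092,0.02,0.01],"claw":-0.5},{"angular":[0,0,-43],"linear":[-0.116,0.025,0.02],"claw":-0.5},{"angular":[0,0,-51],"linear":[-0.14,0.03,0.035],"claw":-0.5},{"angular":[0,0,-59],"linear":[-0.164,0.035,0.05],"claw":-0.5},{"angular":[0,0,-67],"linear":[-0.184,0.04,0.065],"claw":-0.5},{"angular":[0,0,-75],"linear":[-0.195,0.0425,0.075],"claw":-0.5}]'
python3 - <<'E'
from h import *
go([0.554,0.2525,0.12],-4.1)
E
```

```text
t: 11.65
eef_pos: [0.5546, 0.2483, 0.1246]
eef_rot: [180.0, 0.1, -11.6]
force: [-0.2, 0.5, -2.2]
grip_width: 0.526
t 11.65 lin [-0.0014 -0.004   0.0046] 0.006 ang [ 0.03  0.13 -7.46] w 0.526 F [-0.17  0.52 -2.15]
```

```bash
python3 -m jog '[{"angular":[0,0,-5],"linear":[-0.001,-0.002,0.003],"claw":-0.5},{"angular":[0,0,-7.5],"linear":[-0.0014,-0.004,0.0046],"claw":-0.5},{"angular":[0,0,-7.5],"linear":[-0.0014,-0.004,0.0046],"claw":-0.5},{"angular":[0,0,-7.5],"linear":[-0.0014,-0.004,0.0046],"claw":-0.5}]'
python3 - <<'E'
from h import *
s=state();pose=(s["eef_pos"],s["eef_rot"])
im=cams.read_camera("wrist"); cv2.imwrite("pics/w6.png",im[:,:,::-1])
t=cams.read_camera("top"); cv2.imwrite("pics/t6.png",cv2.resize(t[120:290,100:370],None,fx=2.5,fy=2.5)[:,:,::-1])
go([0.554,0.2525,0.0105],-4.1)
E
```

```text
t: 12.05
eef_pos: [0.5544, 0.2523, 0.1197]
eef_rot: [180.0, 0.2, -4.2]
force: [-0.1, 0.0, -2.8]
grip_width: 0.526
t 12.15 lin [-1.000e-04 -3.000e-04  1.095e-01] 0.11 ang [ 0.04  0.14 -0.07] w 0.524 F [ 0.06 -0.33 -1.57]
```

View pics/w6.png

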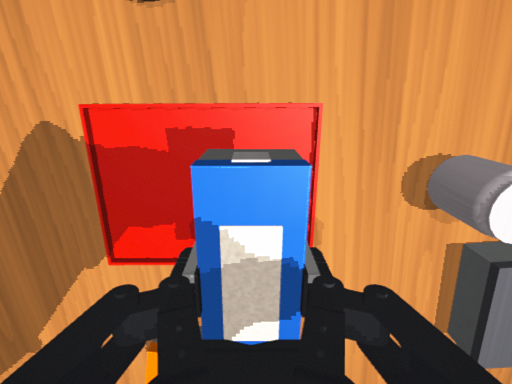

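View pics/t6.png

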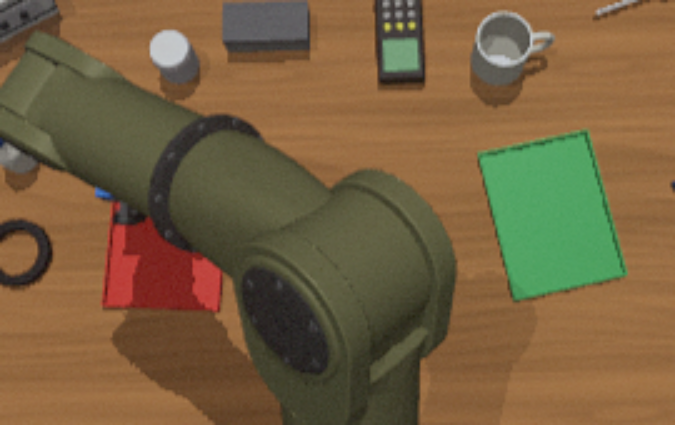

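Wrist view: the red tray's rim corners are at (80,104), (322,104) and (107,265), with the blue case over its far half. I check those corners, then lower.

Run:
```python
from h import *
s=state();pose=(s["eef_pos"],s["eef_rot"])
a,b,c=[plane("wrist",u,.012,pose) for u in ((80,104),(322,104),(107,265))]
print(a,b,c,"centre",(b+c)/2,"yaw",np.degrees(np.arctan2(*(b-a)[1::-1])),np.linalg.norm(b-a),np.linalg.norm(c-a))
```

```text
[0.41672451 0.34010097 0.012     ] [0.62002865 0.32521802 0.012     ] [0.40303132 0.18446037 0.012     ] centre [0.51152999 0.25483919 0.012     ] yaw -4.186889364563108 0.20384816459672017 0.1562418005695351
```

```bash
python3 -m jog '[{"angular":[0,0,0],"linear":[0,0,0.01],"claw":-0.5},{"angular":[0,0,0],"linear":[0,0,0.03],"claw":-0.5},{"angular":[0,0,0],"linear":[0,0,0.05],"claw":-0.5},{"angular":[0,0,0],"linear":[0,0,0.07],"claw":-0.5},{"angular":[0,0,0],"linear":[0,0,0.085],"claw":-0.5},{"angular":[0,0,0],"linear":[0,0,0.095],"claw":-0.5},{"angular":[0,0,0],"linear":[0,0,0.101],"claw":-0.5},{"angular":[0,0,0],"linear":[0,0,0.104],"claw":-0.5},{"angular":[0,0,0],"linear":[0,0,0.107],"claw":-0.5},{"angular":[0,0,0],"linear":[0,0,0.1085],"claw":-0.5}]'
python3 - <<'E'
from h import *
ft(4); go([0.554,0.2525,0.0105],-4.1)
E
```

```text
t: 13.15
eef_pos: [0.5544, 0.2524, 0.0118]
eef_rot: [180.0, 0.1, -4.2]
force: [0.2, -0.0, -2.6]
grip_width: 0.528
t 13.35 rot [ 1.8e+02  1.0e-01 -4.2e+00] z 0.012 F [-0.073  0.054 -2.098] sd [0.22 0.58 0.46] T [-0.0396  0.0073  0.001 ] [0.03  0.034 0.012] w 0.529
t 13.35 lin [-0.0003 -0.0002  0.0014] 0.001 ang [ 0.03  0.11 -0.07] w 0.529 F [ 0.07  0.51 -1.55]
```

Still carrying the weight, so down another millimetre at a time.

```bash
python3 -m jog '[{"angular":[0,0,0],"linear":[0,0,0.0007],"claw":-0.5},{"angular":[0,0,0],"linear":[0,0,0.0014],"claw":-0.5},{"angular":[0,0,0],"linear":[0,0,0.002],"claw":-0.5},{"angular":[0,0,0],"linear":[0,0,0.002],"claw":-0.5}]'
python3 - <<'E'
from h import *
ft(4)
E
```

```text
t: 13.75
eef_pos: [0.5543, 0.2523, 0.0103]
eef_rot: [180.0, 0.1, -4.2]
force: [-0.7, -2.4, 1.8]
grip_width: 0.531
t 13.95 rot [ 1.8e+02  1.0e-01 -4.2e+00] z 0.01 F [-1.342 -1.322  3.862] sd [0.29 0.16 0.61] T [-0.2604  0.1787 -0.0418] [0.023 0.017 0.008] w 0.528
```

```bash
python3 -m jog '[{"angular":[0,0,0],"linear":[0,0,0],"claw":0.2},{"angular":[0,0,0],"linear":[0,0,0],"claw":0.38},{"angular":[0,0,0],"linear":[0,0,0],"claw":0.38},{"angular":[0,0,0],"linear":[0,0,0],"claw":0.38},{"angular":[0,0,0],"linear":[0,0,0],"claw":0.38}]'
python3 -m jog '[{"angular":[0,0,0],"linear":[0,0,-0.005],"claw":0.38},{"angular":[0,0,0],"linear":[0,0,-0.02],"claw":0.38},{"angular":[0,0,0],"linear":[0,0,-0.04],"claw":0.38},{"angular":[0,0,0],"linear":[0,0,-0.07],"claw":0.38},{"angular":[0,0,0],"linear":[0,0,-0.11],"claw":0.6},{"angular":[0,0,0],"linear":[0,0,-0.15],"claw":1},{"angular":[0,0,0],"linear":[0,0,-0.19],"claw":1},{"angular":[0,0,0],"linear":[0,0,-0.22],"claw":1}]'
python3 - <<'E'
from h import *
s=state();pose=(s["eef_pos"],s["eef_rot"])
im=cams.read_camera("wrist"); cv2.imwrite("pics/w7.png",im[:,:,::-1])
for k in blobs(im,"blue",300): print(cv2.boundingRect(k),*rect("wrist",k,.045,pose))
ft(10)
go([0.45,0.06,0.24],-103)
E
```

```text
t: 14.45
eef_pos: [0.5544, 0.2524, 0.0102]
eef_rot: [180.0, 0.1, -4.2]
force: [-0.2, -0.5, -0.2]
grip_width: 0.688
t: 15.25
eef_pos: [0.5545, 0.2532, 0.2344]
eef_rot: [-179.9, -0.1, -4.1]
force: [-0.7, 0.9, 0.7]
grip_width: 0.998
(230, 122, 41, 92) [0.55463428 0.25441476] [111.5683136   46.27028275] 85.84481811523438
t 15.8 rot [179.9   0.2  -4.2] z 0.229 F [-0.049  0.056 -0.019] sd [0.21 0.53 0.5 ] T [-0.0102 -0.0032 -0.0054] [0.037 0.022 0.028] w 1.0
t 15.8 lin [-0.0902  0.1993 -0.0102] 0.219 ang [1.800e-01 8.000e-02 9.883e+01] w 1.0 F [0.08 0.81 0.14]
```

View pics/w7.png

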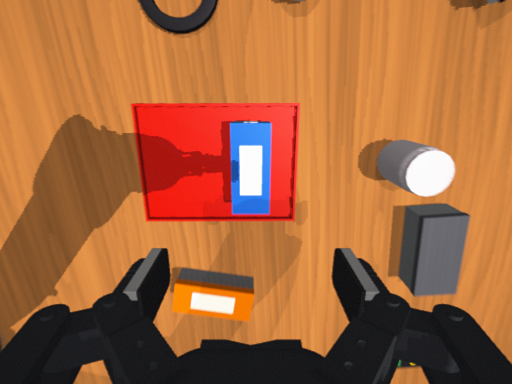

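The blue case lies flat inside the red tray (columns 230-271, rows 122-214) and is released. The force baseline is back to about 0, so it weighs about 2.5 N. Next, above the orange case.

Run:
```python
from h import *
im=cams.read_camera("wrist"); s=state();pose=(s["eef_pos"],s["eef_rot"])
hsv=cv2.cvtColor(im,cv2.COLOR_RGB2HSV); print(hsv[305,180:186],hsv[330,260],hsv[60,60])
HS["orange"]=((6,230,150),(16,255,255))
for k in blobs(im,"orange",300): print(cv2.boundingRect(k),*rect("wrist",k,.042,pose))
go([0.483,0.071,0.22],76.3)
```

```text
[[ 17 255 253]
 [ 17 255 253]
 [ 17 255 253]
 [ 16 255 253]
 [ 17 255 253]
 [ 17 255 253]] [ 14 172 218] [ 14 174 205]
(176, 283, 79, 38) [0.48826373 0.06664471] [108.82098389  48.25502777] -13.609733581542969
t 15.85 lin [-0.0581  0.186   0.0098] 0.195 ang [-7.000e-02  1.600e-01 -8.047e+01] w 1.003 F [0.22 0.64 0.25]
```

```bash
python3 -m jog '[{"angular":[0,0,-8],"linear":[-0.006,0.02,0],"claw":1},{"angular":[0,0,-16],"linear":[-0.012,0.04,0],"claw":1},{"angular":[0,0,-24],"linear":[-0.018,0.06,0],"claw":1},{"angular":[0,0,-32],"linear":[-0.024,0.08,0],"claw":1},{"angular":[0,0,-40],"linear":[-0.03,0.1,0],"claw":1},{"angular":[0,0,-48],"linear":[-0.036,0.12,0],"claw":1},{"angular":[0,0,-56],"linear":[-0.042,0.14,0],"claw":1},{"angular":[0,0,-64],"linear":[-0.048,0.16,0],"claw":1},{"angular":[0,0,-72],"linear":[-0.055,0.18,0],"claw":1},{"angular":[0,0,-80],"linear":[-0.058,0.186,0],"claw":1}]'
python3 -m jog '[{"angular":[0,0,0],"linear":[0,0.005,0],"claw":1},{"angular":[0,0,0],"linear":[0,0.005,0],"claw":1}]'
python3 - <<'E'
from h import *
im=cams.read_camera("wrist"); s=state();pose=(s["eef_pos"],s["eef_rot"])
cv2.imwrite("pics/w8.png",im[:,:,::-1]); print(s["eef_pos"],s["eef_rot"],s["joints"].round(0))
HS["orange"]=((6,230,100),(19,255,255))
for k in blobs(im,"orange",300): print(cv2.boundingRect(k),*rect("wrist",k,.042,pose))
E
```

```text
t: 16.85
eef_pos: [0.4825, 0.0687, 0.2292]
eef_rot: [-179.8, 0.2, 76.0]
force: [1.2, -0.1, 0.2]
grip_width: 1.003
t: 17.05
eef_pos: [0.4882, 0.067, 0.229]
eef_rot: [-179.8, 0.1, 75.7]
force: [1.3, 0.6, -0.5]
grip_width: 1.001
[0.48795133 0.0676554  0.22911095] [-1.79783067e+02  1.13749932e-01  7.58000842e+01] [ 38.  34. -79. 105.  36.  71.  24.]
```

View pics/w8.png

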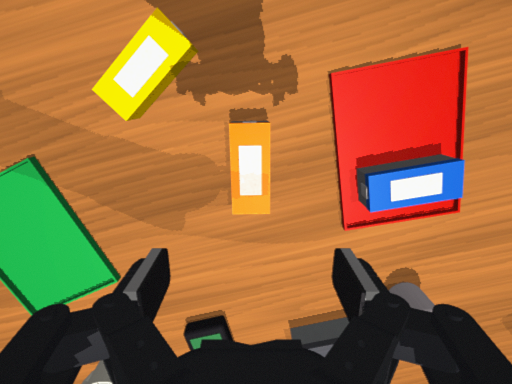

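Wrist view: orange lid at columns 229-271, rows 122-214; blue is undisturbed in the red tray. Joint 3 is at -79, close to its -81.7 limit, so I turn the tool back by a half turn to the equivalent grasp before going on.

```bash
python3 - <<'E'
from h import *
im=cv2.imread("pics/w8.png")[:,:,::-1]
hsv=cv2.cvtColor(im.copy(),cv2.COLOR_RGB2HSV); print(hsv[200,235],hsv[170,235])
s=state();pose=(s["eef_pos"],s["eef_rot"])
P=[plane("wrist",u,.042,pose) for u in ((229,123),(270,123),(271,214),(232,214))]
print(np.mean(P,0), np.degrees(np.arctan2(*((P[0]+P[1]-P[2]-P[3])[1::-1]))))
E
python3 -m jog '[{"angular":[0,0,8],"linear":[0,0,0],"claw":1},{"angular":[0,0,16],"linear":[0,0,0],"claw":1},{"angular":[0,0,24],"linear":[0,0,0],"claw":1},{"angular":[0,0,32],"linear":[0,0,0],"claw":1},{"angular":[0,0,40],"linear":[0,0,0],"claw":1},{"angular":[0,0,48],"linear":[0,0,0],"claw":1},{"angular":[0,0,56],"linear":[0,0,0],"claw":1},{"angular":[0,0,64],"linear":[0,0,0],"claw":1},{"angular":[0,0,72],"linear":[0,0,0],"claw":1},{"angular":[0,0,80],"linear":[0,0,0],"claw":1}]'
python3 - <<'E'
from h import *
print(state()["joints"].round(1)); go([0.487,0.067,0.22],-103.7)
E
```

```text
[ 18 212 251] [ 18 212 250]
[0.48806876 0.06770388 0.042     ] 166.99434987478998
t: 18.1
eef_pos: [0.4882, 0.0688, 0.2294]
eef_rot: [180.0, 0.2, -4.6]
force: [-0.6, 0.7, -0.1]
grip_width: 1.002
[ 27.4  24.1 -55.1 105.   22.1  62.6 -40.5]
t 18.1 lin [-0.001   0.0019  0.0094] 0.01 ang [ 0.2   0.1  99.08] w 1.002 F [-0.61  0.67 -0.13]
```

```bash
python3 -m jog '[{"angular":[0,0,8],"linear":[0,0,0],"claw":1},{"angular":[0,0,16],"linear":[0,0,0],"claw":1},{"angular":[0,0,24],"linear":[0,0,0],"claw":1},{"angular":[0,0,32],"linear":[0,0,0],"claw":1},{"angular":[0,0,40],"linear":[0,0,0],"claw":1},{"angular":[0,0,48],"linear":[0,0,0],"claw":1},{"angular":[0,0,56],"linear":[0,0,0],"claw":1},{"angular":[0,0,64],"linear":[0,0,0],"claw":1},{"angular":[0,0,72],"linear":[0,0,0],"claw":1},{"angular":[0,0,80],"linear":[0,0,0],"claw":1}]'
python3 -m jog '[{"angular":[0,0,8],"linear":[0,0,0],"claw":1},{"angular":[0,0,16],"linear":[0,0,0],"claw":1},{"angular":[0,0,18.8],"linear":[0,0,0],"claw":1},{"angular":[0,0,18.8],"linear":[0,0,0],"claw":1}]'
python3 - <<'E'
from h import *
print(state()["joints"].round(1)); go([0.488,0.0677,0.007],-103.4)
s=state();pose=(s["eef_pos"],s["eef_rot"])
im=cams.read_camera("wrist"); cv2.imwrite("pics/w9.png",im[:,:,::-1])
HS["orange"]=((6,200,100),(20,255,255))
for k in blobs(im,"orange",300): print(cv2.boundingRect(k),*rect("wrist",k,.042,pose))
E
```

```text
t: 19.1
eef_pos: [0.4884, 0.07, 0.2297]
eef_rot: [179.9, 0.0, -85.0]
force: [0.1, -1.0, -0.9]
grip_width: 1.001
t: 19.5
eef_pos: [0.4886, 0.0712, 0.2299]
eef_rot: [179.9, -0.0, -103.9]
force: [0.0, 0.6, -0.9]
grip_width: 1.0
[  10.4   18.9  -29.2  105.1   10.6   58.8 -127. ]
t 19.5 lin [ 0.0035 -0.0006  0.2229] 0.223 ang [ 0.09 -0.02 -0.48] w 1.0 F [ 0.    0.55 -0.88]
(235, 122, 42, 92) [0.48806625 0.06640573] [111.23294067  47.45850372] -13.393730163574219
```

View pics/w9.png

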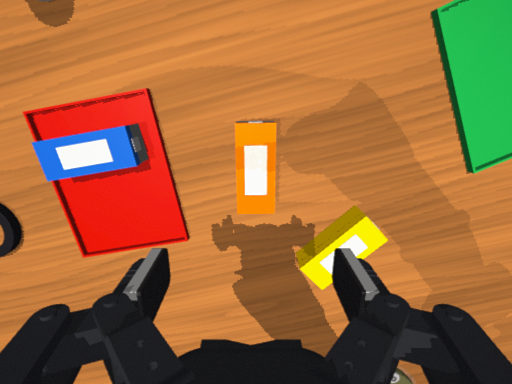

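Wrist view: orange lid at columns 235-277, rows 122-214; the yellow one is clear of the finger paths. Now I descend.

```bash
python3 -m jog '[{"angular":[0,0,-0.4],"linear":[0.004,-0.0006,0.03],"claw":1},{"angular":[0,0,-0.4],"linear":[0.004,-0.0006,0.07],"claw":1},{"angular":[0,0,-0.4],"linear":[0.004,-0.0006,0.11],"claw":1},{"angular":[0,0,-0.4],"linear":[0.004,-0.0006,0.145],"claw":1},{"angular":[0,0,-0.4],"linear":[0.004,-0.0006,0.17],"claw":1},{"angular":[0,0,-0.4],"linear":[0.004,-0.0006,0.19],"claw":1},{"angular":[0,0,-0.4],"linear":[0.004,-0.0006,0.205],"claw":1},{"angular":[0,0,-0.4],"linear":[0.004,-0.0006,0.215],"claw":1},{"angular":[0,0,-0.4],"linear":[0.004,-0.0006,0.222],"claw":1},{"angular":[0,0,-0.4],"linear":[0.004,-0.0006,0.2225],"claw":1}]'
python3 - <<'E'
from h import *
go([0.488,0.067,0.0075],-103.4)
im=cams.read_camera("wrist"); cv2.imwrite("pics/w10.png",im[:,:,::-1])
E
```

```text
t: 20.55
eef_pos: [0.4877, 0.0672, 0.0069]
eef_rot: [179.9, -0.0, -103.3]
force: [0.3, 1.1, -0.3]
grip_width: 1.002
t 20.55 lin [ 0.0001 -0.0004 -0.0006] 0.001 ang [ 0.13 -0.03  0.07] w 1.002 F [ 0.34  1.09 -0.34]
```

View pics/w10.png

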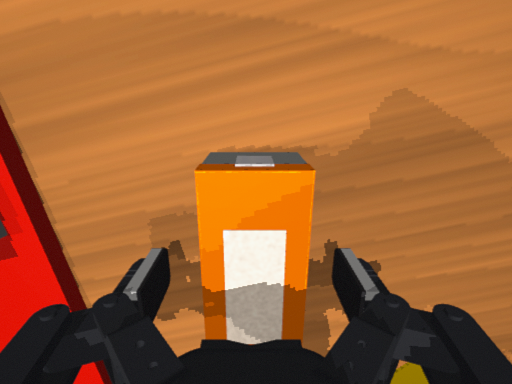

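The orange case is centred between the pads (sides at columns 196-315). I close and lift.

```bash
python3 -m jog '[{"angular":[0,0,0],"linear":[0,0,0],"claw":0.3},{"angular":[0,0,0],"linear":[0,0,0],"claw":-0.1},{"angular":[0,0,0],"linear":[0,0,0],"claw":-0.5},{"angular":[0,0,0],"linear":[0,0,0],"claw":-0.5},{"angular":[0,0,0],"linear":[0,0,0],"claw":-0.5},{"angular":[0,0,0],"linear":[0,0,0],"claw":-0.5},{"angular":[0,0,0],"linear":[0,0,0],"claw":-0.5}]' 70
python3 -m jog '[{"angular":[0,0,0],"linear":[0,0,-0.008],"claw":-0.5},{"angular":[0,0,0],"linear":[0,0,-0.025],"claw":-0.5},{"angular":[0,0,0],"linear":[0,0,-0.05],"claw":-0.5},{"angular":[0,0,0],"linear":[0,0,-0.08],"claw":-0.5},{"angular":[0,0,0],"linear":[0,0,-0.11],"claw":-0.5},{"angular":[0,0,0],"linear":[0,0,-0.14],"claw":-0.5},{"angular":[0,0,0],"linear":[0,0,-0.165],"claw":-0.5},{"angular":[0,0,0],"linear":[0,0,-0.185],"claw":-0.5},{"angular":[0,0,0],"linear":[0,0,-0.193],"claw":-0.5},{"angular":[0,0,0],"linear":[0,0,-0.193],"claw":-0.5}]'
python3 - <<'E'
from h import *
ft(2);ft(14); print(state()["joints"].round(1)); go([0.6,0.05,0.2],-103.4)
E
```

```text
t: 21.3
eef_pos: [0.4882, 0.0671, 0.0082]
eef_rot: [180.0, -0.0, -103.3]
force: [-1.4, -0.4, 5.9]
grip_width: 0.528
t: 22.3
eef_pos: [0.4886, 0.0671, 0.2021]
eef_rot: [-179.9, 0.0, -103.4]
force: [-0.1, -0.7, -2.9]
grip_width: 0.53
t 22.4 rot [ 1.799e+02 -1.000e-01 -1.033e+02] z 0.2 F [-0.175  0.283 -2.391] sd [0.11 0.43 0.53] T [ 0.0623 -0.0271 -0.0144] [0.026 0.017 0.004] w 0.532
t 23.1 rot [ 180.    -0.  -103.3] z 0.201 F [ 0.074  0.003 -2.258] sd [0.47 0.42 0.44] T [ 0.0029 -0.0107  0.0069] [0.044 0.021 0.024] w 0.526
[  10.8   20.7  -29.5  107.8   12.3   54.7 -127.7]
t 23.1 lin [-0.0092 -0.1126  0.0011] 0.113 ang [ 0.03 -0.02  0.06] w 0.526 F [-0.28 -0.03 -1.66]
```

It also reads about 2.3 N. I tip it both ways; joint 6 at 55 leaves room here.

```bash
python3 -m jog '[{"angular":[4,0,0],"linear":[0,0,0],"claw":-0.5},{"angular":[10,0,0],"linear":[0,0,0],"claw":-0.5},{"angular":[16,0,0],"linear":[0,0,0],"claw":-0.5},{"angular":[22,0,0],"linear":[0,0,0],"claw":-0.5},{"angular":[28,0,0],"linear":[0,0,0],"claw":-0.5},{"angular":[32,0,0],"linear":[0,0,0],"claw":-0.5},{"angular":[32,0,0],"linear":[0,0,0],"claw":-0.5},{"angular":[32,0,0],"linear":[0,0,0],"claw":-0.5},{"angular":[32,0,0],"linear":[0,0,0],"claw":-0.5}]'
python3 - <<'E'
from h import *
ft(14); im=cams.read_camera("wrist"); cv2.imwrite("pics/w11.png",im[:,:,::-1]); go([0.4886,0.067,0.2],-103.4,-32);print(state()["joints"].round(1))
E
python3 -m jog '[{"angular":[-5,0,0],"linear":[0,0,0],"claw":-0.5},{"angular":[-12,0,0],"linear":[0,0,0],"claw":-0.5},{"angular":[-19,0,0],"linear":[0,0,0],"claw":-0.5},{"angular":[-26,0,0],"linear":[0,0,0],"claw":-0.5},{"angular":[-32,0,0],"linear":[0,0,0],"claw":-0.5},{"angular":[-32,0,0],"linear":[0,0,0],"claw":-0.5},{"angular":[-38,0,0],"linear":[0,0,0],"claw":-0.5},{"angular":[-45,0,0],"linear":[0,0,0],"claw":-0.5},{"angular":[-52,0,0],"linear":[0,0,0],"claw":-0.5},{"angular":[-58,0,0],"linear":[0,0,0],"claw":-0.5}]'
python3 -m jog '[{"angular":[-6,0,0],"linear":[0,0,0],"claw":-0.5},{"angular":[-6,0,0],"linear":[0,0,0],"claw":-0.5},{"angular":[-6,0,0],"linear":[0,0,0],"claw":-0.5},{"angular":[-6,0,0],"linear":[0,0,0],"claw":-0.5}]'
python3 - <<'E'
from h import *
ft(14); im=cams.read_camera("wrist"); cv2.imwrite("pics/w12.png",im[:,:,::-1]); go([0.4886,0.067,0.2],-103.4);print(state()["joints"].round(1))
E
```

```text
t: 24.0
eef_pos: [0.4895, 0.0656, 0.1958]
eef_rot: [-149.7, -0.5, -103.5]
force: [0.3, -0.1, -3.4]
grip_width: 0.529
t 24.7 rot [-149.7   -0.5 -103.6] z 0.196 F [-0.062 -0.08  -2.264] sd [0.52 0.73 0.37] T [0.178  0.7281 0.0046] [0.027 0.038 0.04 ] w 0.529
t 24.75 lin [-0.0018 -0.0008 -0.0046] 0.005 ang [-62.28  -0.55  -0.18] w 0.526 F [ 0.17  0.46 -2.65]
[ -49.    12.    31.   133.3   44.1   15.1 -164.1]
t: 25.75
eef_pos: [0.49, 0.0647, 0.1952]
eef_rot: [152.2, -0.6, -103.6]
force: [0.6, -0.1, -1.9]
grip_width: 0.531
t: 26.15
eef_pos: [0.4896, 0.0652, 0.1957]
eef_rot: [146.4, -0.7, -103.5]
force: [-0.9, -0.2, -1.8]
grip_width: 0.526
t 26.85 rot [ 146.2   -0.6 -103.6] z 0.195 F [-0.267  0.078 -1.953] sd [0.68 0.28 0.31] T [-0.1762 -0.7974 -0.0017] [0.042 0.025 0.017] w 0.528
t 26.9 lin [-0.0019  0.0043 -0.003 ] 0.006 ang [33.76 -0.57 -0.35] w 0.531 F [ 0.19  0.07 -1.93]
[  -4.1   38.6    0.5   83.3   -9.2   90.8 -104.8]
```

View pics/w12.png

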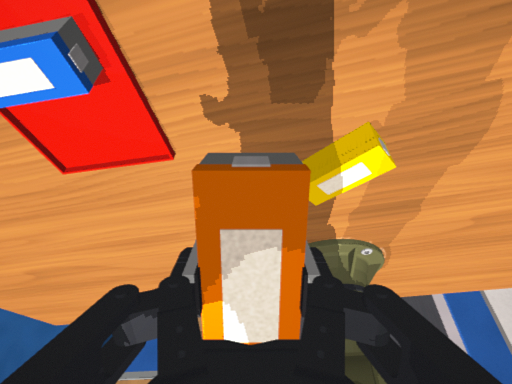

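The orange case is held square. It weighs 2.0-2.3 N against 1.1 empty and 2.4 loaded. I return it to level and weigh once more before deciding.

```bash
python3 -m jog '[{"angular":[4,0,0],"linear":[0,0,0],"claw":-0.5},{"angular":[11,0,0],"linear":[0,0,0],"claw":-0.5},{"angular":[18,0,0],"linear":[0,0,0],"claw":-0.5},{"angular":[25,0,0],"linear":[0,0,0],"claw":-0.5},{"angular":[31,-0.6,-0.3],"linear":[0,0,0],"claw":-0.5},{"angular":[33.8,-0.6,-0.3],"linear":[0,0,0],"claw":-0.5},{"angular":[33.8,-0.6,-0.3],"linear":[0,0,0],"claw":-0.5}]'
python3 - <<'E'
from h import *
ft(30); print(state()["joints"].round(1)); go([0.466,0.258,0.2],-4.1)
E
```

```text
t: 27.6
eef_pos: [0.4883, 0.0652, 0.1958]
eef_rot: [-179.9, 0.0, -103.4]
force: [0.9, 1.0, -3.1]
grip_width: 0.529
t 29.1 rot [-180.     0.  -103.5] z 0.195 F [-0.122 -0.092 -2.464] sd [0.61 0.48 0.4 ] T [ 0.0136  0.0308 -0.0068] [0.022 0.03  0.03 ] w 0.531
[ -12.8   19.5    3.3  108.5   -1.4   52.  -112.3]
t 29.1 lin [-0.1824  0.0684 -0.0049] 0.195 ang [-4.000e-02 -2.000e-02 -9.936e+01] w 0.531 F [ 0.85 -0.25 -2.03]
```

2.46 N over 30 readings, and the level moment shifted, so the orange case also holds a ball. It goes in the red tray's free half.

```bash
python3 -m jog '[{"angular":[0,0,-4],"linear":[-0.006,0.002,0],"claw":-0.5},{"angular":[0,0,-12],"linear":[-0.02,0.007,0],"claw":-0.5},{"angular":[0,0,-20],"linear":[-0.038,0.014,0],"claw":-0.5},{"angular":[0,0,-28],"linear":[-0.056,0.021,0],"claw":-0.5},{"angular":[0,0,-36],"linear":[-0.074,0.028,0],"claw":-0.5},{"angular":[0,0,-44],"linear":[-0.092,0.034,0],"claw":-0.5},{"angular":[0,0,-52],"linear":[-0.11,0.041,0],"claw":-0.5},{"angular":[0,0,-60],"linear":[-0.128,0.048,0],"claw":-0.5},{"angular":[0,0,-68],"linear":[-0.144,0.054,0],"claw":-0.5},{"angular":[0,0,-75],"linear":[-0.158,0.059,0],"claw":-0.5}]'
python3 - <<'E'
from h import *
print(state()["joints"].round(1)); go([0.465,0.2587,0.12],-4.1)
E
```

```text
t: 30.1
eef_pos: [0.4692, 0.2331, 0.1951]
eef_rot: [-180.0, -0.0, -28.1]
force: [0.5, -0.1, -1.7]
grip_width: 0.524
[-16.8  22.4 -17.4 104.3   8.1  54.5 -65.8]
t 30.1 lin [-0.0158 -0.0206  0.0751] 0.079 ang [ -0.03  -0.03 -24.01] w 0.524 F [ 0.48 -0.09 -1.7 ]
```

```bash
python3 -m jog '[{"angular":[0,0,-7],"linear":[-0.005,-0.006,0.01],"claw":-0.5},{"angular":[0,0,-14],"linear":[-0.01,-0.012,0.025],"claw":-0.5},{"angular":[0,0,-20],"linear":[-0.014,-0.018,0.045],"claw":-0.5},{"angular":[0,0,-24],"linear":[-0.0158,-0.0206,0.06],"claw":-0.5},{"angular":[0,0,-24],"linear":[-0.0158,-0.0206,0.072],"claw":-0.5},{"angular":[0,0,-24],"linear":[-0.0158,-0.0206,0.075],"claw":-0.5},{"angular":[0,0,-24],"linear":[-0.0158,-0.0206,0.075],"claw":-0.5}]'
python3 - <<'E'
from h import *
s=state();pose=(s["eef_pos"],s["eef_rot"])
im=cams.read_camera("wrist"); cv2.imwrite("pics/w13.png",im[:,:,::-1])
go([0.465,0.2587,0.0105],-4.1)
E
```

```text
t: 30.8
eef_pos: [0.4651, 0.2582, 0.1199]
eef_rot: [180.0, -0.0, -4.2]
force: [-0.1, -0.1, -0.5]
grip_width: 0.529
t 30.85 lin [-5.0e-04 -1.0e-04  1.1e-01] 0.11 ang [-0.02 -0.06 -0.11] w 0.528 F [-0.13 -0.16 -2.13]
```

View pics/w13.png

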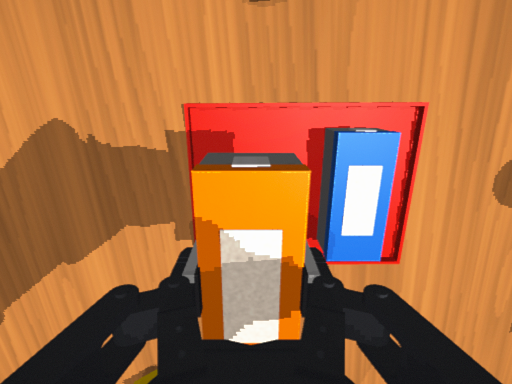

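Wrist view: the orange case is over the tray's left half, with blue at columns 325-400 clear of the fingers. Lowering.

```bash
python3 -m jog '[{"angular":[0,0,0],"linear":[0,0,0.01],"claw":-0.5},{"angular":[0,0,0],"linear":[0,0,0.03],"claw":-0.5},{"angular":[0,0,0],"linear":[0,0,0.05],"claw":-0.5},{"angular":[0,0,0],"linear":[0,0,0.07],"claw":-0.5},{"angular":[0,0,0],"linear":[0,0,0.085],"claw":-0.5},{"angular":[0,0,0],"linear":[0,0,0.095],"claw":-0.5},{"angular":[0,0,0],"linear":[0,0,0.101],"claw":-0.5},{"angular":[0,0,0],"linear":[0,0,0.104],"claw":-0.5},{"angular":[0,0,0],"linear":[0,0,0.106],"claw":-0.5},{"angular":[0,0,0],"linear":[0,0,0.107],"claw":-0.5}]'
python3 - <<'E'
from h import *
ft(4)
E
python3 -m jog '[{"angular":[0,0,0],"linear":[0,0,0.001],"claw":-0.5},{"angular":[0,0,0],"linear":[0,0,0.0015],"claw":-0.5},{"angular":[0,0,0],"linear":[0,0,0.002],"claw":-0.5},{"angular":[0,0,0],"linear":[0,0,0.002],"claw":-0.5}]'
python3 - <<'E'
from h import *
ft(4)
E
```

```text
t: 31.85
eef_pos: [0.4658, 0.2587, 0.0138]
eef_rot: [-180.0, -0.1, -4.2]
force: [-0.9, -1.0, -2.5]
grip_width: 0.531
t 32.05 rot [-1.8e+02 -1.0e-01 -4.2e+00] z 0.014 F [ 0.481 -0.059 -2.091] sd [0.2  0.37 0.72] T [-0.0348 -0.0263  0.0003] [0.015 0.017 0.044] w 0.528
t: 32.45
eef_pos: [0.4657, 0.2586, 0.0118]
eef_rot: [-180.0, -0.1, -4.2]
force: [-0.4, 0.2, -3.5]
grip_width: 0.528
t 32.65 rot [-1.8e+02 -1.0e-01 -4.2e+00] z 0.012 F [ 0.05  -0.112 -2.284] sd [0.17 0.36 0.35] T [-0.0376 -0.0369 -0.0076] [0.021 0.022 0.018] w 0.527
```

```bash
python3 -m jog '[{"angular":[0,0,0],"linear":[0,0,0.0007],"claw":-0.5},{"angular":[0,0,0],"linear":[0,0,0.0014],"claw":-0.5},{"angular":[0,0,0],"linear":[0,0,0.0014],"claw":-0.5}]'
python3 - <<'E'
from h import *
ft(4)
E
```

```text
t: 32.95
eef_pos: [0.4658, 0.2587, 0.0112]
eef_rot: [-180.0, -0.1, -4.2]
force: [-1.5, -1.2, 7.5]
grip_width: 0.531
t 33.15 rot [-1.8e+02 -1.0e-01 -4.2e+00] z 0.011 F [-1.497 -0.885  7.433] sd [0.38 0.43 0.4 ] T [-0.3463  0.5733  0.0093] [0.031 0.029 0.019] w 0.527
```

The case touches the tray floor. I release it and rise.

```bash
python3 -m jog '[{"angular":[0,0,0],"linear":[0,0,0],"claw":0.2},{"angular":[0,0,0],"linear":[0,0,0],"claw":0.38},{"angular":[0,0,0],"linear":[0,0,0],"claw":0.38},{"angular":[0,0,0],"linear":[0,0,0],"claw":0.38},{"angular":[0,0,0],"linear":[0,0,0],"claw":0.38}]'
python3 -m jog '[{"angular":[0,0,0],"linear":[0,0,-0.005],"claw":0.38},{"angular":[0,0,0],"linear":[0,0,-0.02],"claw":0.38},{"angular":[0,0,0],"linear":[0,0,-0.04],"claw":0.38},{"angular":[0,0,0],"linear":[0,0,-0.07],"claw":0.38},{"angular":[0,0,0],"linear":[0,0,-0.11],"claw":0.38},{"angular":[0,0,0],"linear":[0,0,-0.15],"claw":0.6},{"angular":[0,0,0],"linear":[0,0,-0.19],"claw":1},{"angular":[0,0,0],"linear":[0,0,-0.22],"claw":1},{"angular":[0,0,0],"linear":[0,0,-0.22],"claw":1}]'
python3 - <<'E'
from h import *
s=state();pose=(s["eef_pos"],s["eef_rot"])
im=cams.read_camera("wrist"); cv2.imwrite("pics/w14.png",im[:,:,::-1])
HS["orange"]=((6,200,100),(20,255,255))
for c in("blue","orange"):
  for k in blobs(im,c,300): print(c,cv2.boundingRect(k),*rect("wrist",k,.045,pose))
ft(20)
cv2.imwrite("pics/s14.png",cams.read_camera("scene")[:,:,::-1])
E
```

```text
t: 33.65
eef_pos: [0.4658, 0.2587, 0.0111]
eef_rot: [-180.0, -0.1, -4.2]
force: [-0.5, 0.8, 0.5]
grip_width: 0.687
t: 34.55
eef_pos: [0.4668, 0.2599, 0.2358]
eef_rot: [-179.7, -0.5, -4.2]
force: [0.3, 1.5, -0.8]
grip_width: 0.999
blue (300, 123, 46, 90) [0.55362341 0.2549319 ] [109.89398193  47.70484543] 85.82121276855469
orange (227, 125, 43, 92) [0.46600259 0.25785583] [112.66265106  48.54101944] 85.7931900024414
t 35.6 rot [-1.8e+02 -1.0e-01 -4.2e+00] z 0.231 F [-0.159 -0.118 -0.05 ] sd [0.42 0.43 0.57] T [-0.003   0.0108 -0.0119] [0.024 0.032 0.022] w 1.004
```

View pics/w14.png

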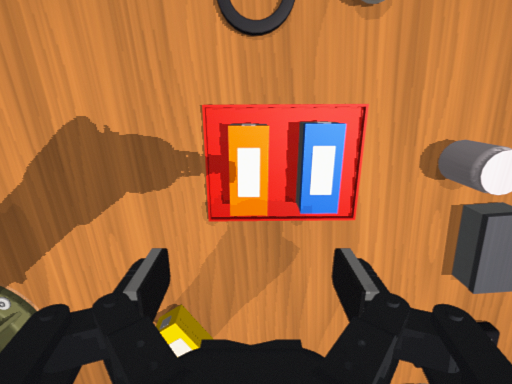

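View pics/s14.png

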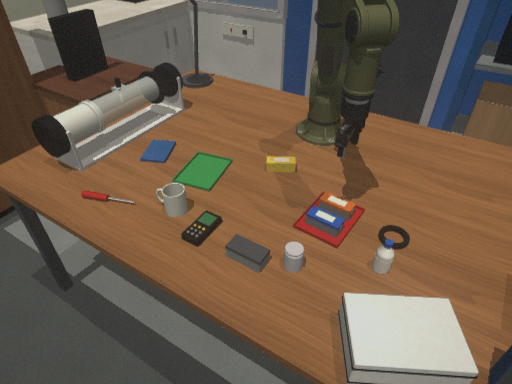

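Both cases lie flat in the red tray (orange at (248,170), blue at (322,168) in the wrist view). They are released, and nothing else has moved in the scene view. The force baseline is back to about -0.05 N.

Run:
```python
from cell import workorder
print(workorder.job_done())
```

```text
the job is handed in; nothing more can be done
None
```

Both cases hold a ball, so both are now in the red tray and the job is handed in at about 36 s of the 67 s limit. It reported no verdict.

**What I did:** I lifted each case to about 0.2 m, blue first and then orange. I tipped each about 30 degrees one way, through level, then 32 to 34 degrees the other way. I lowered each one onto the tray floor until it touched and then let go.

**How I judged them:** an empty case should weigh about 1.1 N and a loaded one about 2.4 N.

| Case | Weight readings (N) | Other sign |
|---|---|---|
| Blue | 2.3–2.6 | 13 N knock during the tip |
| Orange | 2.0–2.5; 2.46 over the last 30 readings, held level | Level moment shifted slightly after tipping |

With nothing held, the force read between -0.05 and 0.2 N. The lowest orange reading (1.95 N, tipped) was nearest the 1.7 N line.

**Last checks:** the wrist camera shows both cases flat, released and side by side inside the rim, with centres 88 mm apart. The scene camera shows the other objects where they were.

**Disagreements:** the moments while tipped were about the same for both cases. I had no empty-case value to compare them with, so I did not rely on them. Joint 3 got within 3 degrees of its limit when I first turned the tool for orange, so I turned it back before gripping. Joint 7 got within 2 degrees during orange's first tip.

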